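Start the dry-block heater from its row of controls

ROBOT

A 6-joint arm with a two-finger parallel gripper is mounted at the origin on a cart in front of the work surface, level with it; the furniture and walls round the work are solid. World frame = base frame: x ahead of the robot, y to its left, z up, the work surface at z = 0. Lengths are in m, angles in rad, forces in N, time in s.
With the tool pointing down it reaches from about 0.275 to 0.75 m from the base axis. Payload 10.2 kg.
Tool frame: the origin (TCP) lies midway between the tips of the shut fingers; the grasp point (between the pads) lies 19 mm behind it (env.hold_point_z is the distance from the TCP to the grasp point, in m); x points along the fingers, z is the direction in which the jaws open and shut, and the axes are right-handed (so a half turn about x gives the same grasp; the last joint's range is limited). The gripper opens to 85 mm and grips with 20 to 120 N. Pads are 22 mm wide; open, the fingers measure 114 mm over their backs; the gripper's body (76 mm by 85 mm) begins 54 mm behind the grasp point. The pads swing forward as they close: fully open they stand 13 mm farther back than shut.
Start: joints at [1.091, 0.313, 1.498, -0, 1.331, -0.223], TCP at [0.133, 0.508, 0.231] pointing down, gripper open.
Joint ranges: [-2.94, 2.94], [-0.97, 2.17], [0.19, 2.56], [-1.23, 4.37], [0.02, 3.11], [-2.88, 2.88]. Speed limits (rad/s): [2.39, 2.39, 3.01, 3.14, 3.14, 3.14].

INTERFACE

Orientations are given as a unit quaternion [x, y, z, w].
In Python, from bench import env, kinematics, monitor, eyes, job gives the robot as it stands. The module is installed in compiled form; this text tells all that it offers. Calls block until the motion is done:
- env.reach(position, orientation): joint-space move of the TCP to a pose.
- env.movel(position, velocity=0.15, frame=None, guard=None): straight line of the TCP; frame=None keeps the orientation; velocity is the mean speed in m/s. With guard (N) it stops when the force on the tool has changed by that much, and returns True; else False.
- env.set_joints(angles): joint-space move.
- env.release() and env.close_gripper(effort=None): open the fingers fully, or close them until they stop; effort is the grip in N (None keeps the last).
- env.hold(seconds).
- kinematics.ik(position, orientation): joint angles nearest the present ones, or None.
- monitor.sense(): the state.
- eyes.grab_frame(name): name is "scene" or "side" or "wrist"; returns a dict with "frame" (384x512x3 uint8, red, green, blue), "mtx" (3x3 intrinsics, pixels), "k1" (the pictures are not rectified: a ray, as slopes to the right and down, at radius r is drawn at 1 + k1 r^2 times it, then the intrinsics apply), "view" (4x4, takes a point from world to camera coordinates). Camera axes: x right, y down, z forward; pixel columns grow to the right and rows downward; lengths in m; the calibration is good to about 2 mm. A picture is of the moment at which its call begins. There is no depth.
A pose or a line that the arm cannot do raises env.MotionError and nothing moves.
- job.hand_in(): hands the job in, once; it reports no verdict.
The state is a dict: "clock": time; "joints": joint angles; "qvel": joint speeds; "joint_efforts": joint torques, N m; "position": TCP position; "ee_rot": TCP orientation; "contact_force": force on the tool from outside, world axes, zero at the start; "ft_torque": the same for the moment, N m; "finger_gap": opening from 0.0 (shut) to 1.0 (fully open).
Only numpy, scipy, OpenCV 4.12 (cv2) and the standard library are available. Lean on these libraries where they do the work, as an engineer would, in place of code of your own. Each camera call takes 0.05 s, during which the arm holds its last target.

TASK

Start the dry-block heater with the closed fingertips: first tip the rocker switch over by pressing down its raised far half until it lies flat, then push the round plunger all the way in, and last press the long bar key fully down for about half a second and let it come up again. Leave the small square key alone, the other keys unpressed until their turn, and do not pick up or shift the specimen cup, the dropper bottle or the slide box standing beside the heater.

Things in the scene. Friction and masses are not known exactly. Their poses are not given: they have to be found in the camera images.
- heater: White flat heater fixed to the worktop, 190 (x, to its back) x 256 mm (y). Origin: centre of its underside. Deck 45 mm above the worktop. In a row along y, 38 mm in front of the centre, four control plates at 60 mm pitch (4 mm thick) carry rocker, plunger, bar key and square key, all black, in varying order. Behind the row, tube block and blank readout rise at most 16 mm above the deck.
- rocker_pad (a point): Where to press: top face of the rocker's far (+x) half, 20 mm from the pivot; moves and tilts with it. Black paddle 32 mm wide (y), 60 mm long (x), a shallow V pivoting at its middle about the heater's y, 14.5 mm above the deck. Off: far half slopes up, this point 65 mm above the worktop, far edge 68 mm. On: far half level, point 59.5 mm. Pressing straight down takes 2 to 4 N.
- rocker (a joint): Angle of the rocker, rad: about 0 (0 to 0.03) off at the start, far half raised; 0.30 fully on, far half pressed down to its stop. It stays where it is left (friction, no spring).
- plunger_top (a point): Centre of the flat top of the round black plunger, 32 mm across, on a low collar 42 mm across. Starts 25 mm (up to 1.5 less) above the deck, 70 mm above the worktop; fully in it is 10 mm lower. Moves straight down with it. Pushing takes about 3 N plus a little with speed; it stays in.
- plunger (a joint): How far the plunger is pushed in, m: 0 to 0.0015 at the start, 0.010 fully in at its stop. It stays where it is left (friction, no spring).
- bar_key_top (a point): Centre of the flat top of the long black bar key, 64 mm long (x) by 24 mm wide (y), 21 mm above the deck (66 mm above the worktop) when up. Travel 6 mm straight down; a spring takes 1 N to start and 4 N when fully down, and lifts it again.
- bar_key (a joint): How far the bar key is pressed, m: 0 up, 0.006 fully down. Springs back.
- square_key_top (a point): Centre of the flat top of the small square black key, 26 x 26 mm, 21 mm above the deck when up, 6 mm travel. Not to be pressed.
- square_key (a joint): How far the square key is pressed, m: 0 up, 0.006 fully down. Springs back.
- cup: Clear specimen cup with an orange screw lid, 64 mm across and 63 mm tall, loose on the worktop on the right of the heater. Origin: centre of its underside, z up. Leave alone.
- dropper: Small brown dropper bottle with a black cap, 30 mm across and 68 mm tall, loose on the worktop at the right front of the heater. Origin: centre of its underside, z up. Leave alone.
- slide_box: Grey flat slide box, 77 x 88 x 34 mm, loose on the worktop on the left of the heater. Origin: centre of its underside, z up. Leave alone.

How it is judged:
By the outcome, as a careful person would: the job done as asked, in the order asked, and still so for the second after the job is handed in, with the robot touching nothing.
It also fails if it takes over 38 s, if anything falls off the work surface, if the arm or the gripper's body presses on something with over 40 N, if the wrist force passes 120 N, or if a joint passes its speed limit or range.

## Working session

There is one attempt and no reset: what is moved stays moved. The work goes in short steps, each a Python script; the robot and the scene stay as the last script left them, time stands still between calls to the robot, and variables do not carry over. Pictures are saved under pics/ and viewed, and the job is handed in when it is done.

```bash
mkdir -p pics
cat > h.py <<'E'
from bench import env, kinematics, monitor, eyes, job
import numpy as np, cv2, pickle
def snap(n,tag):
    f=eyes.grab_frame(n); cv2.imwrite(f'pics/{tag}.png',cv2.cvtColor(f['frame'],cv2.COLOR_RGB2BGR)); pickle.dump(f,open(f'pics/{tag}.pkl','wb')); return f
def load(tag): return pickle.load(open(f'pics/{tag}.pkl','rb'))
def px2w(f,uv,z):
    d=np.array([f['k1'],0,0,0,0],float)
    s=cv2.undistortPoints(np.array([[uv]],float),np.array(f['mtx'],float),d)[0,0]
    V=np.array(f['view']);R,t=V[:3,:3],V[:3,3]
    c=-R.T@t; r=R.T@np.array([s[0],s[1],1]); return c+r*(z-c[2])/r[2]
def w2px(f,p):
    V=np.array(f['view'],float)
    return cv2.projectPoints(np.array([p],float).reshape(-1,1,3),cv2.Rodrigues(V[:3,:3])[0],V[:3,3],np.array(f['mtx'],float),np.array([f['k1'],0,0,0,0],float))[0][:,0]
def crop(tag,x0,y0,x1,y1,k,out):
    im=cv2.imread(f'pics/{tag}.png')[y0:y1,x0:x1]; cv2.imwrite(f'pics/{out}.png',cv2.resize(im,None,fx=k,fy=k,interpolation=cv2.INTER_CUBIC))
E
python3 - <<'E'
from h import *
s=monitor.sense(); print({k:np.round(v,3) for k,v in s.items()})
for n in ['scene','side','wrist']:
    f=snap(n,n+'0'); V=f['view']; print(n,-V[:3,:3].T@V[:3,3],f['k1'])
E
```

```text
{'clock': np.float64(0.0), 'joints': array([ 1.091,  0.313,  1.498, -0.   ,  1.331, -0.223]), 'qvel': array([-0.   ,  0.001,  0.001, -0.001, -0.   ,  0.001]), 'joint_efforts': array([ 1.0000e-03, -4.1226e+01, -2.5974e+01, -0.0000e+00,  4.0000e-03,
        0.0000e+00]), 'position': array([0.133, 0.508, 0.231]), 'ee_rot': array([-0.432,  0.56 ,  0.432,  0.559]), 'contact_force': array([0.192, 0.114, 0.418]), 'ft_torque': array([ 0.008, -0.01 ,  0.028]), 'finger_gap': np.float64(0.998)}
scene [-0.14160752 -0.30229461  0.90911703] -0.142841199138316
side [0.98343084 0.27994043 0.94632827] 0.03676376411926718
wrist [0.05189413 0.52850134 0.37384274] -0.031557608247928796
```

View pics/scene0.png

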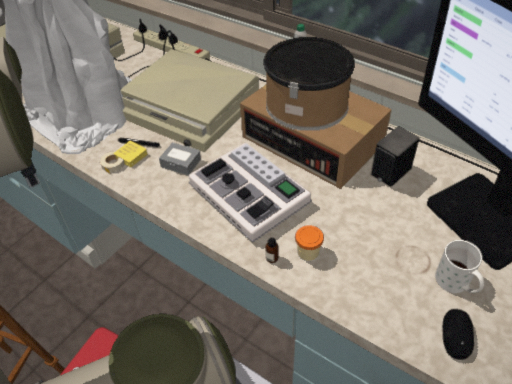

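View pics/side0.png

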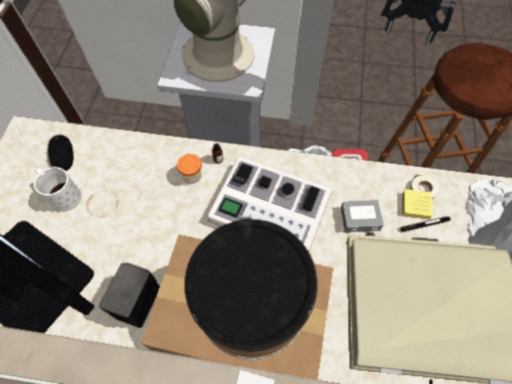

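View pics/wrist0.png

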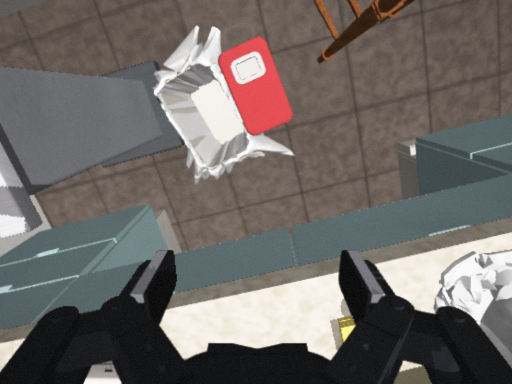

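The heater is near (250,188) in the scene picture and (268,205) in the side picture, with four plates in a row. I'll enlarge both.

Run:
```python
from h import *
crop('scene0',180,135,320,240,5.5,'c_scene'); crop('side0',195,145,340,250,5.5,'c_side')
```

```text
(no output)
```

View pics/c_scene.png

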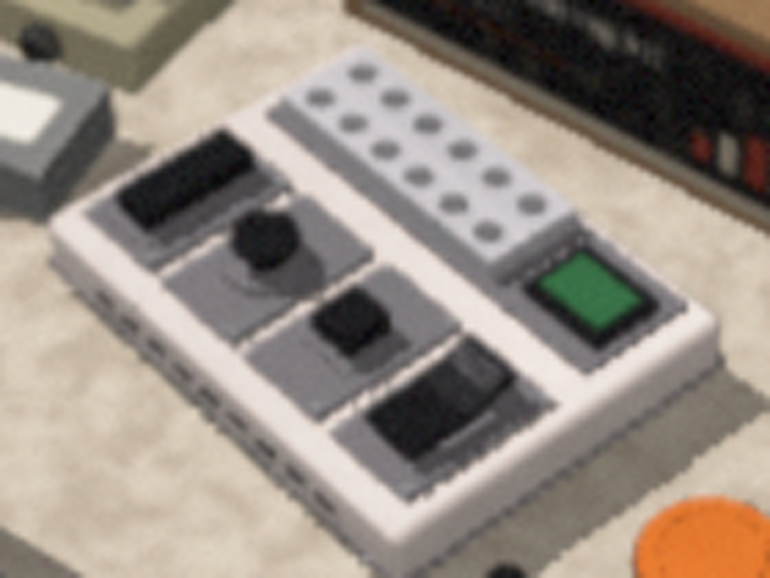

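View pics/c_side.png

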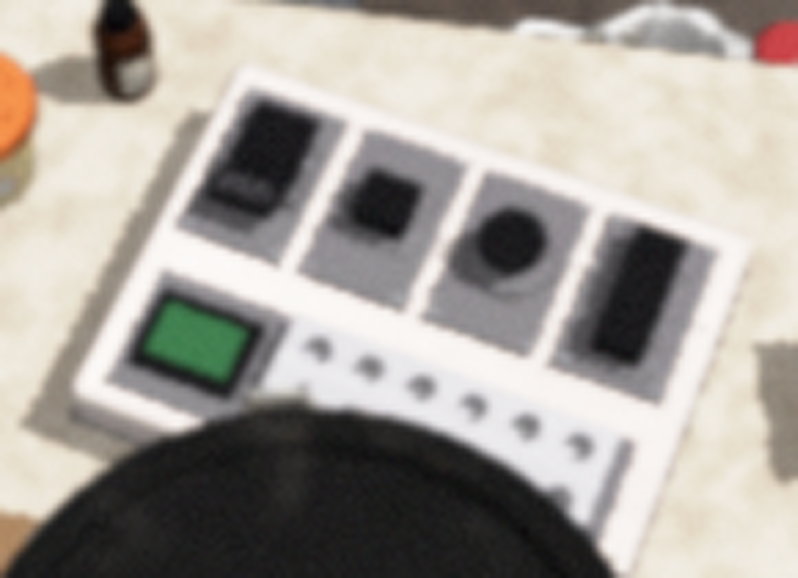

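```bash
cat > fit.py <<'E'
from h import *
from scipy.optimize import least_squares
S,D=load('scene0'),load('side0')
def c2p(c,o): return [(c[0]+.5)/5.5-.5+o[0],(c[1]+.5)/5.5-.5+o[1]]
L=[(-.095,.128,.045),(-.095,-.128,.045),(.095,-.128,.045),(-.038,.030,.069),(-.038,-.030,.066),(-.038,.09,.066)]
sc=[(50,228),(398,548),(722,328),(265,233),(352,312),(187,172)]
sd=[(752,240),(243,66),(72,395),(513,238),(388,200),(645,285)]
sc=np.array([c2p(c,(180,135)) for c in sc]); sd=np.array([c2p(c,(195,145)) for c in sd])
def T(p,l):
    c,s=np.cos(p[2]),np.sin(p[2]); l=np.atleast_2d(l)
    return np.c_[p[0]+c*l[:,0]-s*l[:,1],p[1]+s*l[:,0]+c*l[:,1],l[:,2]]
if __name__=='__main__':
    for nm,use in (('both',(1,1)),('scene',(1,0)),('side',(0,1))):
        fun=lambda p:np.r_[use[0]*(w2px(S,T(p,L))-sc).ravel(),use[1]*(w2px(D,T(p,L))-sd).ravel()]
        r=least_squares(fun,[.45,.1,0],loss='soft_l1'); print(nm,r.x.round(4)); print(fun(r.x).reshape(2,-1,2).round(1).tolist())
    for a,b,z in zip(sc,sd,L): print(px2w(S,a,z[2]).round(4),px2w(D,b,z[2]).round(4))
E
python3 fit.py
```

```text
both [ 0.5182  0.2373 -0.2365]
[[[-2.0, -2.2], [-0.3, -1.4], [0.7, -2.6], [-0.3, -0.3], [-0.5, -0.6], [-0.8, -0.8]], [[0.6, -1.1], [-1.2, -1.9], [-1.8, -0.7], [-0.4, 0.1], [-0.7, -0.5], [-1.0, 0.4]]]
scene [ 0.5158  0.2334 -0.2484]
[[[-1.2, -1.5], [-0.4, 0.1], [1.4, -0.8], [0.3, 0.7], [-0.0, 0.6], [0.0, 0.0]], [[-0.0, -0.0], [-0.0, -0.0], [-0.0, -0.0], [-0.0, -0.0], [-0.0, -0.0], [-0.0, -0.0]]]
side [ 0.5192  0.2397 -0.2301]
[[[-0.0, -0.0], [-0.0, -0.0], [0.0, -0.0], [-0.0, -0.0], [-0.0, -0.0], [-0.0, -0.0]], [[1.4, -0.9], [-0.7, -1.3], [-0.8, 0.2], [0.4, 0.5], [0.1, 0.0], [-0.1, 0.7]]]
[0.4528 0.3745 0.045 ] [0.459  0.3828 0.045 ]
[0.3929 0.1321 0.045 ] [0.4011 0.1392 0.045 ]
[0.5723 0.0876 0.045 ] [0.5817 0.0952 0.045 ]
[0.4878 0.274  0.069 ] [0.4879 0.2764 0.069 ]
[0.4732 0.2149 0.066 ] [0.4753 0.219  0.066 ]
[0.501  0.3301 0.066 ] [0.5008 0.336  0.066 ]
```

```bash
cat >> h.py <<'E'
from scipy.spatial.transform import Rotation as Ro
def quat(jaw_ang):
    z=np.array([np.cos(jaw_ang),np.sin(jaw_ang),0]); x=np.array([0,0,-1.]); return Ro.from_matrix(np.c_[x,np.cross(z,x),z]).as_quat()
E
python3 - <<'E'
from h import *
from fit import T
f=load('wrist0'); V=f['view']; R=Ro.from_quat(monitor.sense()['ee_rot']).as_matrix(); p=monitor.sense()['position']
c=-V[:3,:3].T@V[:3,3]
print('cam in tool',(R.T@(c-p)).round(3),'axis',(R.T@V[2,:3]).round(3), f['mtx'].round(0).tolist())
h=(.5182,.2373,-.2365)
for a in (h[2]+np.pi/2,h[2]-np.pi/2):
    q=quat(a); Rq=Ro.from_quat(q).as_matrix()
    for nm,l in (('rock',(-.018,-.09,.1)),('bar',(-.038,.09,.1)),('look',(.03,0,.23))):
        t=T(h,l)[0]; j=kinematics.ik(t,q); print(nm,t.round(3),None if j is None else np.round(j,2),'cam',(t+Rq@(R.T@(c-p))).round(3))
E
```

```text
cam in tool [-0.143  0.084 -0.001] axis [ 0.945 -0.326 -0.001] [[289.0, 0.0, 257.0], [0.0, 289.0, 193.0], [0.0, 0.0, 1.0]]
rock [0.48  0.154 0.1  ] [ 0.08  0.41  1.73 -0.    1.   -1.26] cam [0.398 0.173 0.243]
bar [0.502 0.334 0.1  ] [ 0.39  0.61  1.41 -0.    1.12 -0.94] cam [0.42  0.353 0.243]
look [0.547 0.23  0.23 ] [ 0.2   0.47  1.28 -0.    1.4  -1.13] cam [0.466 0.249 0.373]
rock [0.48  0.154 0.1  ] [ 0.08  0.41  1.73 -0.    1.    1.89] cam [0.561 0.135 0.243]
bar [0.502 0.334 0.1  ] [ 0.39  0.61  1.41 -0.    1.12  2.2 ] cam [0.584 0.315 0.243]
look [0.547 0.23  0.23 ] [ 0.2   0.47  1.28 -0.    1.4   2.01] cam [0.629 0.211 0.373]
```

Run:
```python
from h import *
from fit import T
h=(.5182,.2373,-.2365)
env.close_gripper()
env.reach(T(h,(-.038,0,.21))[0],quat(h[2]+np.pi/2))
snap('wrist','w1'); s=monitor.sense(); print(s['clock'],s['position'],s['finger_gap'])
```

```text
2.5667 [0.48076868 0.24707446 0.21008777] 0.0037147397443666056
```

View pics/w1.png

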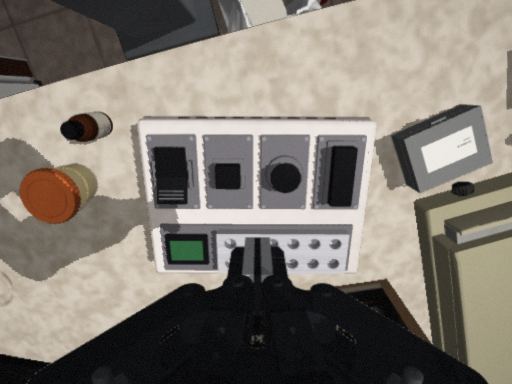

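The wrist view shows all four controls: rocker (170,175), square key (228,176), plunger (285,177) and bar key (342,176). Enlarging for an accurate fit.

Run:
```python
from h import *
crop('w1',130,105,385,280,3,'c_w1')
```

```text
(no output)
```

View pics/c_w1.png

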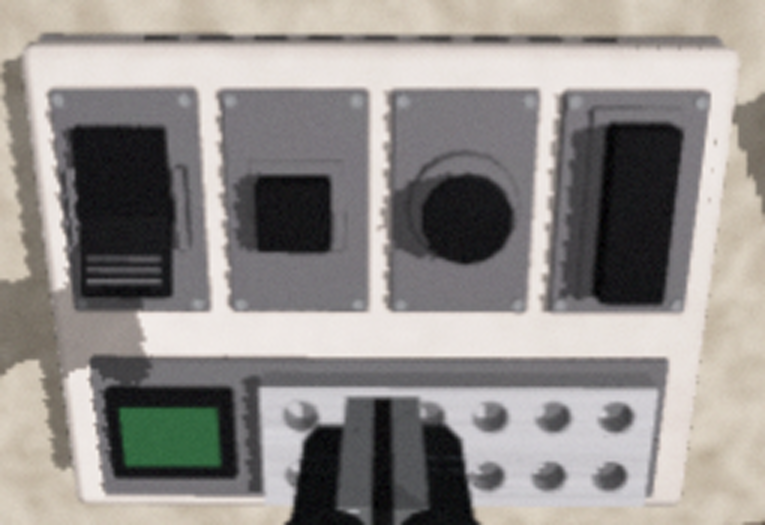

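Run:
```python
from h import *
from fit import T
from scipy.optimize import least_squares
f=load('w1')
L=np.array([(-.095,-.128,.045),(-.095,.128,.045),(.095,-.128,.045),(-.038,-.03,.066),(-.038,.03,.0693),(-.07,.102,.066),(-.07,.078,.066),(-.006,.102,.066),(-.006,.078,.066)])
c=np.array([(25,46),(738,46),(78,500),(293,213),(467,218),(684,124),(609,121),(664,303),(597,303)],float)
uv=(c+.5)/3-.5+[130,105]
fun=lambda p:(w2px(f,T(p,L))-uv).ravel()
r=least_squares(fun,[.518,.237,-.2365],loss='soft_l1'); print(r.x.round(4)); print(fun(r.x).reshape(-1,2).round(1).tolist())
for nm,l in (('rockpad',(-.018,-.09,.065)),('edge',(-.008,-.09,.068)),('plg',(-.038,.03,.0693)),('bar',(-.038,.09,.066)),('sq',(-.038,-.03,.066))):
    print(nm,T(r.x,l)[0].round(4), ((w2px(f,T(r.x,l))[0]-[130,105]+.5)*3-.5).round(0))
s=monitor.sense()
print('tip',((w2px(f,s['position'])[0]-[130,105])*3).round(0))
for c_,z in (((467,218),.0693),((293,213),.066),((640,212),.066)): print(px2w(f,(np.array(c_)+.5)/3-.5+[130,105],z).round(4))
```

```text
[ 0.5149  0.2369 -0.2345]
[[-4.9, -1.0], [2.8, -1.4], [-1.2, 3.0], [-0.6, 1.2], [-0.1, 0.3], [0.1, -0.1], [1.2, 0.8], [0.2, -0.2], [0.2, -0.1]]
rockpad [0.4765 0.1535 0.065 ] [124. 271.]
edge [0.4862 0.1512 0.068 ] [124. 300.]
plg [0.4849 0.2749 0.0693] [467. 219.]
bar [0.4989 0.3332 0.066 ] [640. 216.]
sq [0.471  0.2165 0.066 ] [291. 217.]
tip [385. 438.]
[0.4846 0.2751 0.0693]
[0.4699 0.2174 0.066 ]
[0.4974 0.3335 0.066 ]
```

Fit agrees with the visible controls to 1–3 mm. The deck corners are off by up to 5 px because their edges are rounded, so I'm trusting the keys. Now the rocker.

```bash
cat >> h.py <<'E'
H=(.516,.237,-.235)
E
python3 - <<'E'
from h import *
from fit import T
q=quat(H[2]+np.pi/2)
env.reach(T(H,(-.018,-.09,.09))[0],q)
s=monitor.sense(); print(s['clock'],s['position'],s['contact_force'])
g=env.movel(T(H,(-.018,-.09,.054))[0],velocity=.03,guard=12)
s=monitor.sense(); print(g,s['clock'],s['position'],s['contact_force'])
env.movel(T(H,(-.018,-.09,.09))[0],velocity=.1)
env.reach(T(H,(-.038,0.0,.21))[0],q); snap('wrist','w2'); print(monitor.sense()['clock'])
crop('w2',130,105,385,280,3,'c_w2')
E
```

```text
3.225 [0.47833434 0.15445564 0.09113403] [0.12969527 1.12789995 0.59815243]
True 4.1833 [0.47804944 0.15357873 0.05940606] [-2.3654494  -1.20602338  8.75875703]
5.35
```

View pics/c_w2.png

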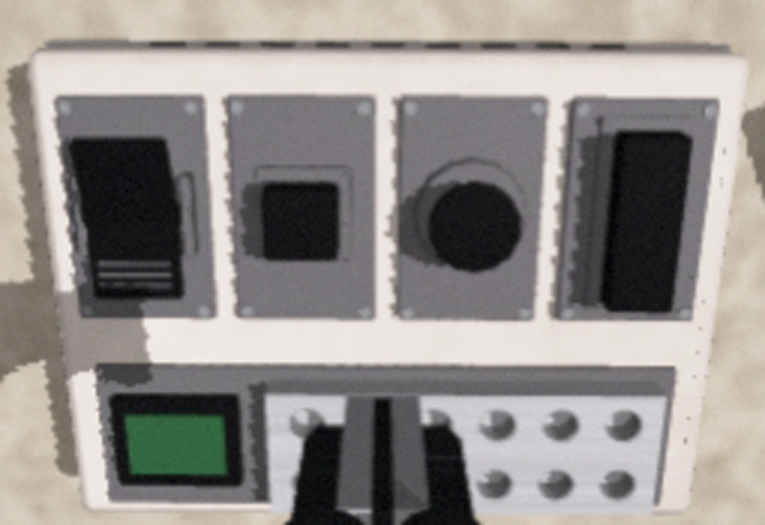

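The rocker now lies flat: its far edge and lines have moved from y≈297 and tip height was 59.4 mm. I'll press once more, firmer, then do the plunger.

Run:
```python
from h import *
from fit import T
q=quat(H[2]+np.pi/2)
def st(*a): s=monitor.sense(); print(*a,round(s['clock'],2),s['position'].round(4),s['contact_force'].round(1))
env.reach(T(H,(-.018,-.09,.085))[0],q)
g=env.movel(T(H,(-.018,-.09,.053))[0],velocity=.03,guard=22); st('rocker',g)
env.movel(T(H,(-.018,-.09,.10))[0],velocity=.12)
env.movel(T(H,(-.038,.03,.10))[0],velocity=.15)
env.movel(T(H,(-.038,.03,.08))[0],velocity=.1); st()
g=env.movel(T(H,(-.038,.03,.055))[0],velocity=.02,guard=22); st('plunger',g)
env.movel(T(H,(-.038,.03,.10))[0],velocity=.12)
env.reach(T(H,(-.038,0.0,.21))[0],q); snap('wrist','w3'); st()
crop('w3',130,105,385,280,3,'c_w3')
```

```text
rocker True 6.85 [0.4775 0.1537 0.0594] [-3.4 -1.1 11.8]
8.65 [0.4859 0.2745 0.0798] [ 0.8  0.5 -0.1]
plunger True 9.62 [0.4861 0.2751 0.06  ] [-2.3 -1.9  7.3]
10.68 [0.4785 0.2457 0.2086] [-0.  -0.8 -0.5]
```

View pics/c_w3.png

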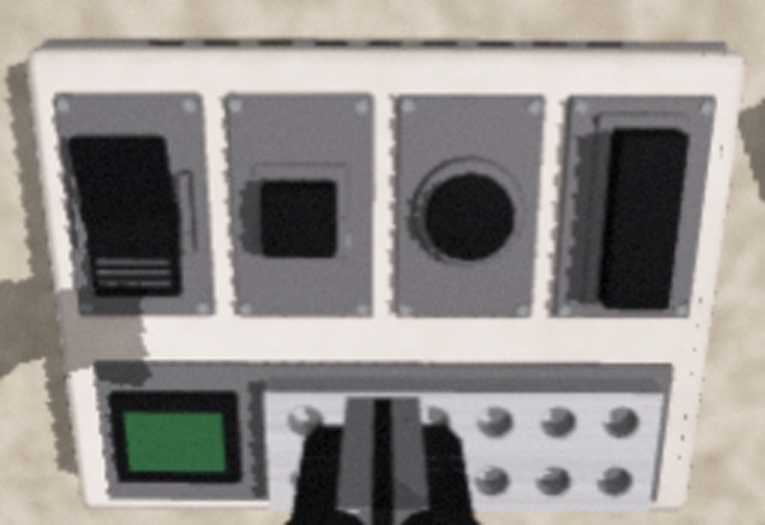

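Plunger is in: tip height 60.0 mm as expected, and its shadow is gone. Now the bar key.

Run:
```python
from h import *
from fit import T
q=quat(H[2]+np.pi/2)
def st(*a): s=monitor.sense(); print(*a,round(s['clock'],2),s['position'].round(4),s['contact_force'].round(1)); return s
env.reach(T(H,(-.038,.09,.085))[0],q); st()
g=env.movel(T(H,(-.038,.09,.053))[0],velocity=.04,guard=15); s=st('bar',g)
p=T(H,(-.038,.09,s['position'][2]-.001))[0]
env.movel(p,velocity=.02); st('push')
env.hold(.4); st('held')
env.movel(T(H,(-.038,.09,.10))[0],velocity=.12)
env.reach(T(H,(-.038,0.0,.21))[0],q); snap('wrist','w4'); st()
crop('w4',130,105,385,280,3,'c_w4')
```

```text
11.35 [0.5003 0.3331 0.0855] [0.  0.5 1. ]
bar True 11.99 [0.5002 0.3332 0.0599] [-2.2 -1.2  9.5]
push 12.24 [0.5002 0.3332 0.0599] [-3.6 -2.3 11.9]
held 12.64 [0.5002 0.3332 0.0599] [-4.1 -3.3 11.7]
13.81 [0.4786 0.2464 0.2079] [0.1 0.6 0.2]
```

View pics/c_w4.png

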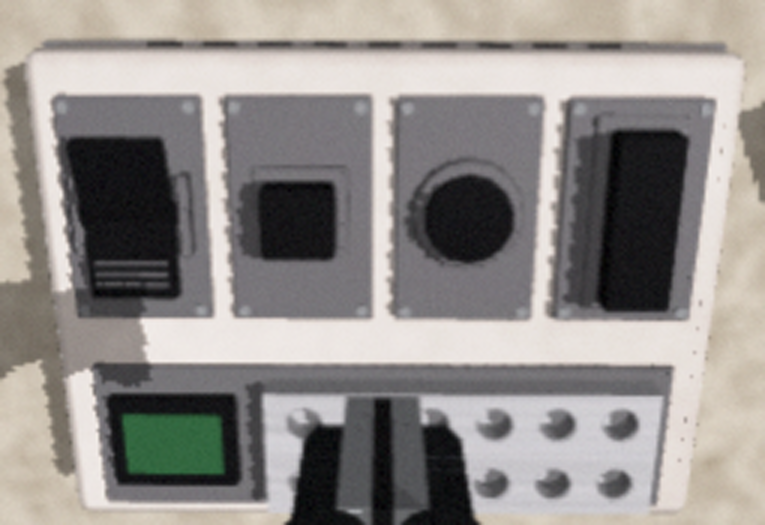

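View pics/w4.png

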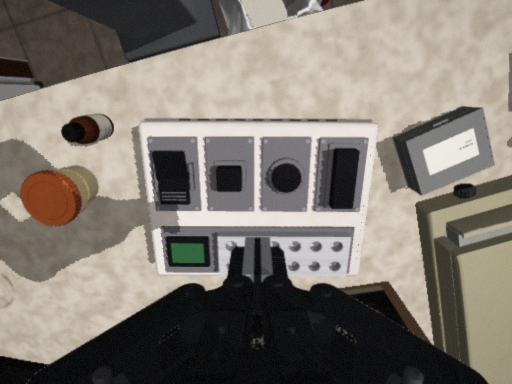

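The rocker is flat, the plunger is in, and the bar key is up again. The cup (52,196), dropper (87,128) and slide box (443,150) haven't moved. Handing in.

Run:
```python
from h import *
job.hand_in(); print(monitor.sense()['clock'])
```

```text
the job is handed in; nothing more can be done
the job is handed in; nothing more can be done
```

The heater's start sequence is done in the order asked, with the fingers shut, and the job is handed in. The last robot clock reading before that was 13.8 s of the 38 s allowed.

| Control | Result | Tip height at stop | Force there |
|---|---|---|---|
| Rocker (pressed twice, second time firmer) | Lies flat | 59.4 mm (expected 59.5) | about 12 N |
| Plunger | All the way in | 60.0 mm (expected 60) | about 7 N, above the 3 N it needs |
| Bar key | Fully down for about 0.6 s, then released | 59.9 mm (expected 60) | about 12 N |

- **Last picture:** the rocker is flat, the plunger is in and the bar key is up again. The square key is untouched, and the cup, dropper bottle and slide box are where they were. The arm stood clear with no force on the tool.
- **Disagreements:** the heater's deck corners differed by about 8 mm between the scene and side cameras, and missed the wrist-camera fit by up to 5 pixels. Their edges look rounded, so I aimed from the controls themselves. Those agreed to about 3 mm, or up to 6 mm for the bar key between the scene and side cameras.

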